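# Find the concealed hatch release on a bench analyser

### The arm

A 6-joint arm with a two-finger parallel gripper is mounted at the origin on the work surface. World frame = base frame: x ahead of the robot, y to its left, z up, the work surface at z = 0. Lengths are in m, angles in degrees, forces in N, time in s.
With the tool pointing down it reaches from about 0.35 to 0.95 m from the base axis. Payload 17.4 kg.
Tool frame: the origin (TCP) lies on the mounting face of the last link; the fingertips stand 186 mm ahead of it and the grasp point (between the pads) lies 167 mm ahead of it; z points along the fingers, y is the line along which they close (so a half turn about z gives the same grasp; the last joint's range is limited). The gripper opens to 93 mm and grips with 3 to 60 N. Pads are 15 mm wide; open, the fingers measure 128 mm over their backs; the gripper's body (75 mm by 188 mm) begins 65 mm behind the grasp point.
Start: joints at [70.199, 6.646, 82.598, -0, 90.757, -2.166], TCP at [0.205, 0.643, 0.405] pointing down, gripper open.
Joint ranges: [-162.19, 162.19], [-47.58, 125.68], [4.15, 143.07], [-65.23, 245.23], [0.69, 171.88], [-170.13, 170.13]. Speed limits (degrees/s): [108.29, 108.29, 127.2, 180, 180, 180].

### API

Orientations are given as a 3x3 rotation matrix whose columns are the frame's x, y, z axes.
In Python, from workcell import get_obs, cams, close_job gives the robot as it stands.
- The arm moves only by the tool send_rows, never from a script. Its argument "commands" is a list of rows, each a list of 2 entries, a list of its own where there are three numbers: the shift along the tool's x, y, z in units of 40 mm (1.0 is 40 mm), then the turn, a rotation vector about the tool's x, y, z in degrees. A call has 1 to 12 rows; each row is the pose to reach, as a shift and turn from the pose commanded when the call began, along the tool's axes at that moment; what a row does not reach only later rows make up. A row lasts 1/8 s, in which the tool goes at most 62.5 mm and 10.7 degrees, less where a joint would pass 70% of its speed; a pose out of reach is approached as far as the arm can. A call with a gripper value outside its range is refused whole. "claw" is the opening, from -1 (shut) to 1 (fully open), so that 0 is half open, set as the call begins (left out, the last holds). The fingers move at their own pace and stop on an object; the grip force is fixed at half the most. Time passes only in rows, so rows that repeat a pose let the fingers close. It gives the time, the measured TCP pose, the force, the opening and the grip force at its end, in the units of the state.
- get_obs(): the state, without advancing time (a new reading comes with each control period).
- cams.capture(name): name is "scene" or "top" or "wrist"; returns a dict with "color" (420x560x3 uint8, blue, green, red), "z_map" (420x560 float32, m along the optical axis (not along the pixel's ray), 0 where there is no reading), "intrinsics" (3x3 intrinsics, pixels), "R" (3x3) and "t" (3): a world point X has camera coordinates R X + t; the wrist camera has in their place "mount" (4x4, takes a point from camera to tool coordinates, whose origin is the TCP and whose axes are the flange's). Camera axes: x right, y down, z forward; pixel columns grow to the right and rows downward; lengths in m; the calibration is good to about 2 mm. The wrist camera is an equidistant fisheye: a pixel r from the principal point sees the ray r / f radians off the axis. A picture is of the moment at which its call begins: read the wrist's pose just before it.
- close_job(): hands the job in; it is judged then, once.
The state is a dict: "clock": time; "joint_pos": joint angles; "dq": joint speeds; "effort": joint torques, N m; "ee_pos": TCP position; "tool_rot": TCP orientation; "contact_force": force on the tool from outside, world axes, zero at the start; "moment": the same for the moment, N m; "grip_width": finger opening in m; "grip_force": force on a finger pad.
Only numpy, scipy, OpenCV 4.12 (cv2) and the standard library are available. Lean on these libraries where they do the work, as an engineer would, in place of code of your own. Each camera call takes 0.05 s, during which the arm holds its last target. There are 200 camera calls.

### The job

The white sample hatch in the analyser's flat top is shut by a concealed catch: one of the five identical square pads set just below the panel is its release button and gives when pressed, the other four are blind covers. Feel from pad to pad with the fingertips until you find the one that gives, press it in so that the hatch springs open, then draw clear and leave the hatch open. Do not pick up anything, and leave the weight, the vial and everything else on the bench standing where it is.

Things in the scene. Friction and masses are not known exactly. Their poses are not given: they have to be found in the camera images.
- analyser: Low bench instrument, fixed, white case with flat grey top: 190 (x) x 250 (y) x 75 mm high. Origin at the centre of its underside, z up, x from the front (dark display strip) to the back. Pad centres (x, y), mm: (-40,-75), (-40,0), (-40,75), (40,-75), (40,75); the white hatch is at (40,0). Which pad is the live button changes from run to run and cannot be seen.
- panel (a point): Centre of the analyser's top panel, on its surface, 75 mm above the bench, between the two rows of pads; axes as the analyser's. The pads are grey, 48 x 48 mm, each in a 51 mm square opening, faces 2 mm below the panel surface. The four blind ones are rigid.
- release (a joint): Travel of the live button pad, m: 0 at rest, grows as it is pressed down, 0.006 fully in. Sprung: starts to give at about 2 N, fully in at about 5 N, returns by itself. The catch lets go at about 0.004 to 0.0055.
- hatch (a joint): Angle of the hatch, rad: 0 shut and flush with the panel; when the catch lets go a light spring swings it up to 0.65 within about a second and holds it there. It cannot be opened otherwise.
- hatch_edge (a point): Middle of the free (front) edge of the hatch, on its upper face. The hatch is 56 x 54 x 4 mm, hinged along its back edge; when open this edge stands about 34 mm above the panel.
- weight: Loose steel calibration weight with a small knob, 20 mm across, 29 mm high, origin under its foot; stands on the panel between the left pads (y about +37 mm). Leave it.
- vial: Loose small amber capped vial, 18 mm across, 36 mm high, origin under its foot; stands on the panel between the right pads (y about -37 mm). Leave it.
- reagent: Loose amber reagent jar, 68 mm across, 105 mm high, origin under its foot; stands on the bench to the left of the analyser. Leave it.
- beaker: Loose glass beaker, 66 mm across, 85 mm high, origin under its foot; stands on the bench to the right of the analyser. Leave it.
- spatula: Loose spatula, 190 mm long, lying on the bench far to the left. Leave it.
- dish: Loose white ceramic dish, 90 mm across, 35 mm high, origin under its foot, far to the right. Leave it.
- jar: Loose white plastic jar, 72 mm across, 85 mm high, origin under its foot, on the bench behind the analyser. Leave it.

How it is judged:
By the outcome, as a careful person would: the job done as asked, in the order asked, and still so for the second after the job is handed in, with the robot touching nothing.
It also fails if it takes over 58 s, if anything falls off the work surface, if the arm or the gripper's body presses on something with over 40 N, if the wrist force passes 120 N, or if a joint passes its speed limit or range.

## Working session

There is one attempt and no reset: what is moved stays moved. The work goes in short steps, Python scripts to look and compute and a tool call to move; the robot and the scene stay as the last step left them, time stands still between calls to the robot, and variables do not carry over. Pictures are saved under pics/ and viewed, at most 10 in all, crops included, and the job is handed in when it is done.

Besides the shell and the picture viewer there is one more tool, called after "Call:" as a command line: name --argument value ..., lists and objects as JSON in quotes. send_rows: Moves the arm, as the interface text tells. Its arguments: {"type":"object","properties":{"commands":{"type":"array"},"claw":{"type":"number"}},"required":["commands"]}

```bash
mkdir -p pics; python3 - <<'E'
from workcell import get_obs,cams
import cv2,numpy as np
o=get_obs();print(o['clock'],o['ee_pos'],o['tool_rot'],o['contact_force'],o['grip_width'])
for n in('top','scene'):
    c=cams.capture(n);cv2.imwrite(f'pics/{n}0.png',c['color']);np.savez(f'{n}0.npz',**{k:v for k,v in c.items()})
    print(c['intrinsics'],c['R'],c['t'])
E
```

```text
0.0 [0.2045085  0.64327543 0.40401906] [[-9.53000738e-01  3.02967772e-01 -3.51003769e-04]
 [ 3.02967975e-01  9.53000132e-01 -1.07412059e-03]
 [ 9.08271743e-06 -1.12998061e-03 -9.99999362e-01]] [0.46263707 0.22365162 0.61180172] 0.09319132744868815
[[472.18493905   0.         282.43353961]
 [  0.         472.18493905 204.56846292]
 [  0.           0.           1.        ]] [[-0.03288585 -0.99945295  0.00351152]
 [-0.9759772   0.03135589 -0.21560452]
 [ 0.21537647 -0.0105175  -0.97647445]] [0.02053932 0.62494648 1.35607147]
[[434.03613031   0.         280.70238269]
 [  0.         434.03613031 208.49198729]
 [  0.           0.           1.        ]] [[-0.23931068  0.97080828 -0.01617648]
 [ 0.71411714  0.16469758 -0.68037594]
 [-0.65785037 -0.17437313 -0.73268472]] [ 0.14148939 -0.38813708  1.58695841]
```

View pics/top0.png

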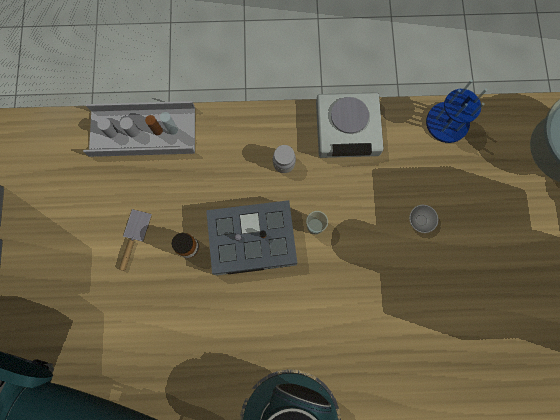

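The top view shows the analyser centred near (252,237), with its white hatch at (249,222). The display strip faces the robot and the arm is clear of it. Next I'll fit its pose from the depth map.

```bash
cat > h.py <<'E'
import numpy as np,cv2
def world(d):
    K,R,t,z=d['intrinsics'],d['R'],d['t'],d['z_map']
    v,u=np.mgrid[:z.shape[0],:z.shape[1]]
    P=np.stack([(u-K[0,2])*z/K[0,0],(v-K[1,2])*z/K[1,1],z],-1)
    return (P-t)@R
def rectify(d,c,yaw,h=.075,s=2000,W=(.22,.28)):
    # image of plane z=h: row = -x_local, col = -y_local
    a=np.array([np.cos(yaw),np.sin(yaw)]);b=np.array([-a[1],a[0]])
    hh,ww=int(W[0]*s),int(W[1]*s)
    src=np.float32([[0,0],[ww,0],[ww,hh],[0,hh]])
    L=[(hh/2-r,ww/2-q) for q,r in src]
    X=np.array([[*(c+a*l[0]/s+b*l[1]/s),h] for l in L])
    p=X@d['R'].T+d['t'];p=p@d['intrinsics'].T;p=p[:,:2]/p[:,2:]
    return cv2.warpPerspective(d['color'],cv2.getPerspectiveTransform(np.float32(p),src),(ww,hh))
E
python3 - <<'E'
from h import *
for n in('top','scene'):
    d=dict(np.load(f'{n}0.npz'));P=world(d)
    m=(abs(P[...,2]-.075)<.008)&(d['z_map']>0)&(P[...,0]>.3)&(P[...,0]<.9)&(abs(P[...,1])<.4)
    k,l,s,_=cv2.connectedComponentsWithStats(m.astype(np.uint8));i=1+s[1:,4].argmax()
    q=P[l==i];r=cv2.minAreaRect(q[:,:2].astype(np.float32));print(n,s[i],r,np.median(q[:,2]))
    if n=='top': c=np.array(r[0]);w,h=r[1];yaw=np.radians(r[2] if w<h else r[2]-90);print(c,np.degrees(yaw))
    cv2.imwrite(f'pics/rect_{n}.png',rectify(d,c,yaw))
a=[cv2.imread(f'pics/rect_{n}.png') for n in('top','scene')]
cv2.imwrite('pics/rect.png',cv2.resize(np.vstack(a),None,fx=.68,fy=.68))
E
```

```text
top [ 206  200   91   74 5152] ((0.5319482684135437, 0.09689266979694366), (0.19137880206108093, 0.2503304183483124), 5.319887638092041) 0.07529823270534566
[0.53194827 0.09689267] 5.319887638092041
scene [ 269  165  100   61 4703] ((0.5317760109901428, 0.09592971205711365), (0.19562304019927979, 0.2506878077983856), 5.394995212554932) 0.07520054089834972
```

View pics/rect.png

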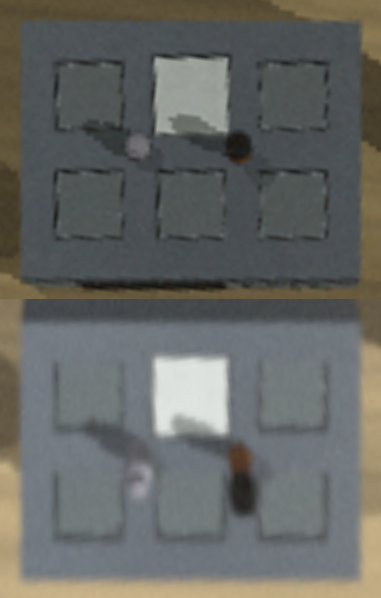

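The pose is clear: centre (0.532, 0.0965), yaw 5.35°. In the rectified view the weight is near (137,147) and the vial near (238,147), both between the rows. I'll visit the pads with the gripper closed, its y axis lined up with the analyser's.

```bash
cat >> h.py <<'E'
C=np.array([.532,.0965]);Y=np.radians(5.35)
A=np.array([[np.cos(Y),-np.sin(Y)],[np.sin(Y),np.cos(Y)]])
def plan(x,y,tip):  # mm panel coords, tip height above the bench m
    from workcell import get_obs
    from scipy.spatial.transform import Rotation as Ro
    o=get_obs();R=o['tool_rot'];p=o['ee_pos']
    G=np.array([*(C+A@[x/1e3,y/1e3]),tip+.186])
    T=np.column_stack([[*-A[:,0],0],[*A[:,1],0],[0,0,-1]])
    loc=A.T@(p[:2]-C)*1e3
    print('t',round(o['clock'],2),'local',loc.round(1),'tip z',round(p[2]-.186,4),'F',o['contact_force'].round(2),
     'units',(R.T@(G-p)/.04).round(3),'rot',Ro.from_matrix(R.T@T).as_rotvec(degrees=True).round(2))
E
python3 -c "
from h import *
plan(40,75,.15)"
```

```text
t 0.1 local [-275.1  575. ] tip z 0.2181 F [0.7  0.68 0.38] units [-12.133  -8.429   1.71 ] rot [-6.000e-02 -1.000e-02 -2.298e+01]
```

Call:
send_rows --commands '[[[-2,-1.4,0],[0,0,-4]],[[-4,-2.8,0],[0,0,-8]],[[-5.4,-3.7,0],[0,0,-14]],[[-6.8,-4.7,0],[0,0,-20]],[[-8.2,-5.7,0],[0,0,-23]],[[-9.6,-6.7,0],[0,0,-23]],[[-11,-7.6,0],[0,0,-23]],[[-11.7,-8.1,0],[0,0,-23]],[[-12.13,-8.43,0],[0,0,-23]],[[-12.13,-8.43,0.8],[0,0,-23]],[[-12.13,-8.43,1.7],[0,0,-23]],[[-12.13,-8.43,1.7],[0,0,-23]]]' --claw -1

```text
clock: 1.6
ee_pos: [0.5645, 0.1745, 0.3339]
tool_rot: [[-0.996, -0.093, -0.005], [-0.093, 0.996, -0.001], [0.005, -0.001, -1.0]]
contact_force: [0.3, 0.1, 0.2]
grip_width: 0.0002
grip_force: 0.0
```

```bash
python3 -c "
from h import *
plan(40,75,.08)"
```

```text
t 1.6 local [39.6 74.7] tip z 0.1479 F [0.25 0.05 0.24] units [-0.018  0.01   1.698] rot [-0.04 -0.28 -0.02]
```

Call:
send_rows --commands '[[[0,0,0.6],[0,0,0]],[[0,0,1.2],[0,0,0]],[[0,0,1.6],[0,0,0]],[[0,0,1.7],[0,0,0]],[[0,0,1.7],[0,0,0]],[[0,0,1.7],[0,0,0]]]'

```text
clock: 2.35
ee_pos: [0.5649, 0.175, 0.2698]
tool_rot: [[-0.996, -0.094, 0.001], [-0.094, 0.996, 0.0], [-0.001, 0.0, -1.0]]
contact_force: [0.6, 0.7, 0.4]
grip_width: 0.0007
grip_force: 0.0
```

```bash
python3 - <<'E'
from h import *
from workcell import get_obs,cams
plan(40,75,.073)
c=cams.capture('wrist');cv2.imwrite('pics/w1.png',c['color'])
E
```

```text
t 2.35 local [40.1 75.1] tip z 0.0838 F [0.62 0.69 0.35] units [ 0.003 -0.003  0.27 ] rot [0.01 0.07 0.02]
```

View pics/w1.png

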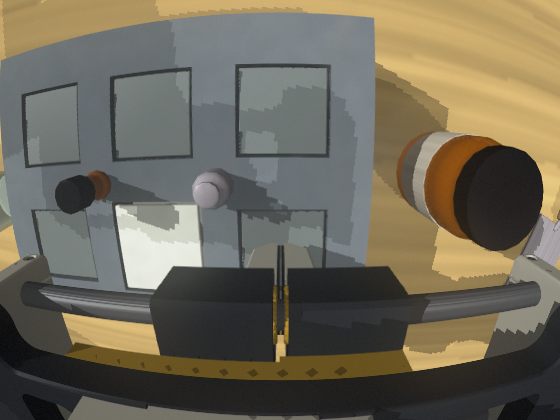

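The fingertips are over the back-left pad, seen at about (285,240). I'll lower slowly.

Call:
send_rows --commands '[[[0,0,0.1],[0,0,0]],[[0,0,0.2],[0,0,0]],[[0,0,0.25],[0,0,0]],[[0,0,0.28],[0,0,0]],[[0,0,0.3],[0,0,0]],[[0,0,0.3],[0,0,0]]]'

```text
clock: 3.15
ee_pos: [0.5647, 0.1749, 0.2593]
tool_rot: [[-0.996, -0.094, 0.0], [-0.094, 0.996, -0.0], [-0.0, -0.0, -1.0]]
contact_force: [-15.4, -5.1, 28.2]
grip_width: 0.0006
grip_force: 14.2
```

Call:
send_rows --commands '[[[0,0,0.025],[0,0,0]],[[0,0,0.025],[0,0,0]],[[0,0,0.025],[0,0,0]]]'

```text
clock: 3.52
ee_pos: [0.5647, 0.1749, 0.2592]
tool_rot: [[-0.996, -0.094, 0.001], [-0.094, 0.996, 0.0], [-0.001, -0.0, -1.0]]
contact_force: [-20.8, -7.3, 37.8]
grip_width: 0.0006
grip_force: 19.0
```

This pad is rigid: contact at tip z 0.0733 and about 10 N per mm commanded. On to the front-left pad.

Call:
send_rows --commands '[[[0,0,-0.6],[0,0,0]],[[0,0,-1.1],[0,0,0]],[[0.8,0,-1.1],[0,0,0]],[[1.6,0,-1.1],[0,0,0]],[[2.0,0,-1.1],[0,0,0]],[[2.0,0,-1.0],[0,0,0]],[[2.0,0,-0.6],[0,0,0]],[[2.0,0,-0.3],[0,0,0]],[[2.0,0,-0.25],[0,0,0]],[[2.0,0,-0.25],[0,0,0]]]'

```text
clock: 4.78
ee_pos: [0.4853, 0.1675, 0.2655]
tool_rot: [[-0.996, -0.093, -0.001], [-0.093, 0.996, -0.0], [0.001, -0.0, -1.0]]
contact_force: [1.4, -0.1, 0.3]
grip_width: 0.0009
grip_force: 0.0
```

```bash
python3 -c "
from h import *
plan(-40,75,.073)"
```

```text
t 4.78 local [-39.9  75. ] tip z 0.0795 F [ 1.37 -0.06  0.27] units [ 0.003 -0.     0.162] rot [-0.01 -0.04  0.01]
```

Call:
send_rows --commands '[[[0,0,0.08],[0,0,0]],[[0,0,0.14],[0,0,0]],[[0,0,0.18],[0,0,0]],[[0,0,0.2],[0,0,0]],[[0,0,0.2],[0,0,0]]]'

```text
clock: 5.4
ee_pos: [0.4851, 0.1675, 0.2593]
tool_rot: [[-0.996, -0.094, 0.001], [-0.094, 0.996, 0.0], [-0.001, 0.0, -1.0]]
contact_force: [-9.1, -2.7, 17.9]
grip_width: 0.0006
grip_force: 8.7
```

Rigid too. Next is front-middle, 75 mm in -y.

Call:
send_rows --commands '[[[0,0,-0.6],[0,0,0]],[[0,0,-1.05],[0,0,0]],[[0,-0.9,-1.05],[0,0,0]],[[0,-1.6,-1.05],[0,0,0]],[[0,-1.875,-1.05],[0,0,0]],[[0,-1.875,-1.0],[0,0,0]],[[0,-1.875,-0.6],[0,0,0]],[[0,-1.875,-0.3],[0,0,0]],[[0,-1.875,-0.2],[0,0,0]],[[0,-1.875,-0.2],[0,0,0]]]'

```text
clock: 6.65
ee_pos: [0.4921, 0.093, 0.2653]
tool_rot: [[-0.996, -0.094, -0.001], [-0.094, 0.996, -0.0], [0.001, 0.0, -1.0]]
contact_force: [-0.2, 0.3, -0.2]
grip_width: 0.0004
grip_force: 0.0
```

```bash
python3 -c "
from h import *
plan(-40,0,.073)"
```

```text
t 6.65 local [-40.1   0.2] tip z 0.0793 F [-0.24  0.3  -0.22] units [-0.002 -0.006  0.158] rot [ 0.   -0.04  0.03]
```

Call:
send_rows --commands '[[[0,0,0.08],[0,0,0]],[[0,0,0.14],[0,0,0]],[[0,0,0.18],[0,0,0]],[[0,0,0.2],[0,0,0]],[[0,0,0.2],[0,0,0]]]'

```text
clock: 7.28
ee_pos: [0.4921, 0.0928, 0.2579]
tool_rot: [[-0.996, -0.093, 0.0], [-0.093, 0.996, 0.0], [-0.0, 0.0, -1.0]]
contact_force: [-0.8, -0.1, 2.2]
grip_width: 0.0006
grip_force: 1.3
```

This one gives: the tip is 1.4 mm lower at only 2 N. I'll press it in.

Call:
send_rows --commands '[[[0,0,0.04],[0,0,0]],[[0,0,0.08],[0,0,0]],[[0,0,0.11],[0,0,0]],[[0,0,0.13],[0,0,0]],[[0,0,0.13],[0,0,0]],[[0,0,0.13],[0,0,0]]]'

```text
clock: 8.02
ee_pos: [0.4922, 0.0928, 0.2532]
tool_rot: [[-0.996, -0.094, 0.0], [-0.094, 0.996, -0.0], [-0.0, -0.0, -1.0]]
contact_force: [-4.9, -0.5, 12.1]
grip_width: 0.0004
grip_force: 6.0
```

```bash
python3 - <<'E'
from h import *
from workcell import cams
plan(-40,0,.073)
c=cams.capture('wrist');cv2.imwrite('pics/w2.png',c['color'])
E
```

```text
t 8.03 local [-40.   0.] tip z 0.0672 F [-4.92 -0.53 12.08] units [-0.    -0.001 -0.144] rot [-0.    0.02  0.02]
```

View pics/w2.png

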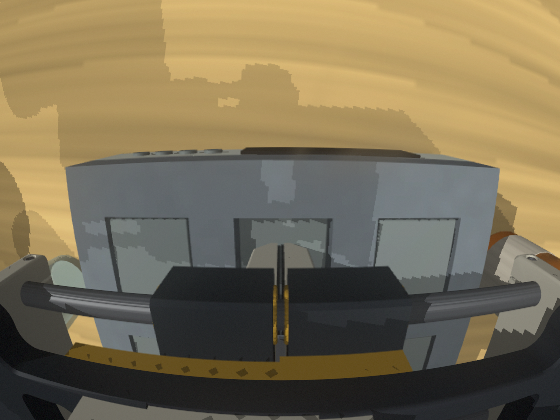

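The tips press the front-middle pad at (285,240), fully in at 6.1 mm; the hatch is hidden behind the gripper. I'll lift straight up and look.

Call:
send_rows --commands '[[[0,0,-0.3],[0,0,0]],[[0,0,-0.8],[0,0,0]],[[0,0,-1.6],[0,0,0]],[[0,0,-2.6],[0,0,0]],[[0,0,-3.6],[0,0,0]],[[0.8,0,-4.2],[0,0,0]],[[1.6,0,-4.5],[0,0,0]],[[2,0,-4.5],[0,0,0]],[[2,0,-4.5],[0,0,0]],[[2,0,-4.5],[0,0,0]],[[2,0,-4.5],[0,0,0]],[[2,0,-4.5],[0,0,0]]]'

```text
clock: 9.57
ee_pos: [0.4129, 0.0853, 0.4323]
tool_rot: [[-0.996, -0.093, -0.001], [-0.093, 0.996, -0.0], [0.001, -0.0, -1.0]]
contact_force: [-0.3, -0.0, -0.7]
grip_width: 0.0006
grip_force: 0.0
```

```bash
python3 - <<'E'
from h import *
from workcell import cams
plan(-40,0,.073)
for n in ('scene','top'):
    c=cams.capture(n)
    d=c; P=world(d); q=P.reshape(-1,3); l=(q[:,:2]-C)@A
    m=(abs(l[:,0]-.04)<.035)&(abs(l[:,1])<.02)&(q[:,2]>.06)&(q[:,2]<.2); print(n,'hatch z pct',np.percentile(q[m,2],[5,50,95]).round(3))
    if n=='scene': cv2.imwrite('pics/s2.png',cv2.resize(c['color'][110:290,200:440],None,fx=3,fy=3))
E
```

```text
t 9.57 local [-119.7   -0. ] tip z 0.2463 F [-0.25 -0.02 -0.65] units [-1.995 -0.     4.33 ] rot [-0.   -0.05  0.01]
scene hatch z pct [0.075 0.091 0.108]
top hatch z pct [0.066 0.089 0.109]
```

View pics/s2.png

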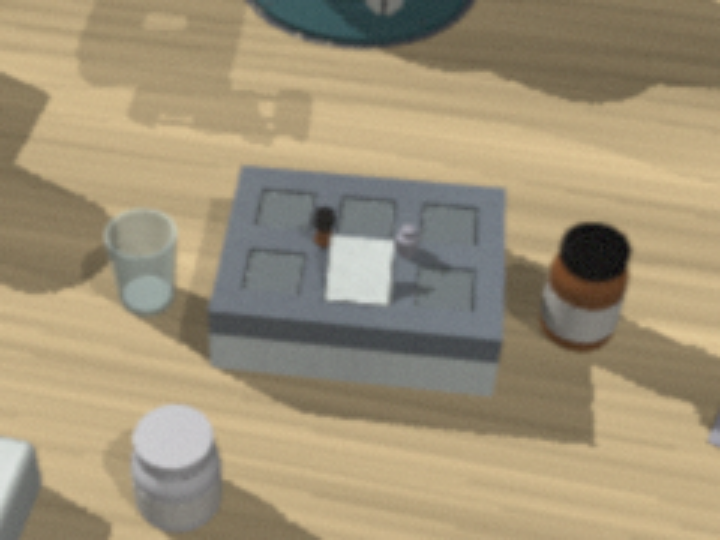

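The hatch at (360,270) stands open, its edge about 34 mm above the panel. The vial (323,225) and the weight (407,235) are upright in place, and the arm is clear.

```bash
python3 -c "
from workcell import close_job
print(close_job())"
```

```text
the job is handed in; nothing more can be done
None
```

The front-middle pad, at (-40, 0) mm, was the release button; I pressed it in, the hatch sprang open and stayed open, and the job is handed in at about 9.6 s with the arm clear and the weight and vial still standing.

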